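Clear returned honey pots down the scrap chute

ROBOT

A 7-joint arm with a two-finger parallel gripper is mounted at the origin on a cart in front of the work surface, level with it; the furniture and walls round the work are solid. World frame = base frame: x ahead of the robot, y to its left, z up, the work surface at z = 0. Lengths are in m, angles in rad, forces in N, time in s.
With the tool pointing down it reaches from about 0.425 to 0.8 m from the base axis. Payload 8.3 kg.
Tool frame: the origin (TCP) lies at the very end of the fingers, on their centre line; the grasp point (between the pads) lies 19 mm behind it; z points along the fingers, x is the direction in which the jaws open and shut, and the axes are right-handed (so a half turn about z gives the same grasp; the last joint's range is limited). The gripper opens to 85 mm and grips with 20 to 120 N. Pads are 22 mm wide; open, the fingers measure 114 mm over their backs; the gripper's body (76 mm by 85 mm) begins 54 mm behind the grasp point. The pads swing forward as they close: fully open they stand 13 mm farther back than shut.
Start: joints at [-1.26, 0.383, 0.016, 1.37, -0.006, 1.388, -0.046], TCP at [0.228, 0.582, 0.231] pointing down, gripper open.
Joint ranges: [-2.95, 2.95], [-0.25, 2.06], [-1.52, 1.56], [0.18, 2.33], [-1.44, 4.58], [0.02, 2.06], [-3.01, 3.01]. Speed limits (rad/s): [2.39, 2.39, 3.01, 3.01, 3.14, 3.14, 3.14].

INTERFACE

Orientations are given as a rotation vector (axis times angle).
In Python, from rig import robot, vision, order gives the robot as it stands.
- The arm moves only by the tool servo_tool, never from a script. Its argument "motion" is a list that holds one entry, the list of rows, each a list of 7 numbers: the opening in per cent of the stroke, from 0 (shut) to 100 (fully open), then the shift along the tool's x, y, z in m, then the turn, a rotation vector about the tool's x, y, z in rad. A call has exactly 8 rows; each row shifts and turns the commanded pose from where the row before left it, along the tool's axes as they then stand; what a row does not reach is not made up. A row lasts 1/10 s, in which the tool goes at most 50 mm and 8.59 degrees, less where a joint would pass 70% of its speed; a pose out of reach is approached as far as the arm can. A call is refused whole if a number of a shift passes 0.05 or a number of a turn 0.15, either way. A call with a gripper value outside its range is refused whole. The fingers move at their own pace and stop on an object; the grip force is fixed at half the most. Time passes only in rows, so rows that do not move let the fingers close, or fill a call up. It gives the time, the measured TCP pose, the force and the opening at its end, in the units of the state.
- robot.sense(): the state, without advancing time (a new reading comes with each control period).
- vision.grab_frame(name): name is "scene" or "side" or "wrist"; returns a dict with "color" (400x640x3 uint8, red, green, blue), "fx", "fy", "cx", "cy" (pixels), "k1" (the pictures are not rectified: a ray, as slopes to the right and down, at radius r is drawn at 1 + k1 r^2 times it, then the intrinsics apply), "R" (3x3) and "t" (3): a world point X has camera coordinates R X + t; the wrist camera has in their place "tool_from_camera" (4x4, takes a point from camera to tool coordinates, whose origin is the TCP and whose axes are the tool frame's). Camera axes: x right, y down, z forward; pixel columns grow to the right and rows downward; lengths in m; the calibration is good to about 2 mm. A picture is of the moment at which its call begins: read the wrist's pose just before it. There is no depth.
- order.sign_off(): hands the job in, once; it reports no verdict.
The state is a dict: "time": time; "joint_pos": joint angles; "qd": joint speeds; "joint_torque": joint torques, N m; "position": TCP position; "tcp_rot": TCP orientation; "contact_force": force on the tool from outside, world axes, zero at the start; "moment": the same for the moment, N m; "grip_width": finger opening in m.
Only numpy, scipy, OpenCV 4.12 (cv2) and the standard library are available. Lean on these libraries where they do the work, as an engineer would, in place of code of your own. Each camera call takes 0.05 s, during which the arm holds its last target. There are 200 camera calls.

TASK

The three honey portion pots on the wooden prep board came back from the tables and cannot be served again. Push the steel cover of the scrap chute fully open, sweep all three pots across the board and down the chute into the pan below, then push the cover fully shut again. Only push and sweep with the fingers: pick nothing up, and leave the espresso cup and the sugar caddy on the board where they are.

Things in the scene. Friction and masses are not known exactly. Their poses are not given: they have to be found in the camera images.
- station: fixed prep station: light wooden cutting board on a steel stand, 240 mm (its x) by 570 mm (its y, -270 to +300 mm), board top flat, 98 mm above the table. Origin at table level; z up, x away from the robot, y along the board to the robot's left (it may stand a little turned). A guard plate on the back edge (x = 120 mm, y from 0 to +300 mm) stands 28 mm above the board. Pots lie left of the chute
- chute_mouth (a point): centre of the scrap chute opening, level with the board top, at x = 0, y = -100 mm of the station: 160 mm along the station's x by 90 mm along its y. The steel pan hangs below it, its floor 88 mm under the board top. Cover rails 11 mm high run along the station's y at 92 mm in front of and behind this point (tops reach in to 81 mm), from 50 mm left to 162 mm right of it
- slide_cover (a joint): sliding steel cover of the chute, m: 0 fully shut (at its stop), 0.10 fully open (at its stop). It slides along the station's -y (to the robot's right) to open; it stays where it is left, and needs about 2 N to slide. The plate measures 172 mm (x) by 100 mm (y), its upper face 5 mm above the board
- cover_grip (a point): middle of the top of the cover's grip, 36 mm above the board: an upright steel tab 80 mm long (along the station's x), 5 mm thick, with a 10 mm thick rolled top, standing across the middle of the cover and moving with it; the tab can be pushed from either side
- pot_1: sealed honey portion pot: round, 46 mm across its rim at the top, 37 mm across its foot, 17 mm high, about 30 g, amber body with a flat pale silvery foil lid whose small pull tab juts out 9 mm, standing on its foot on the board at the start; origin at the centre of its underside
- pot_2: sealed honey portion pot: round, 46 mm across its rim at the top, 37 mm across its foot, 17 mm high, about 30 g, amber body with a flat pale silvery foil lid whose small pull tab juts out 9 mm, standing on its foot on the board at the start; origin at the centre of its underside
- pot_3: sealed honey portion pot: round, 46 mm across its rim at the top, 37 mm across its foot, 17 mm high, about 30 g, amber body with a flat pale silvery foil lid whose small pull tab juts out 9 mm, standing on its foot on the board at the start; origin at the centre of its underside
- espresso_cup: white espresso cup with an ear, 90x78x55 mm, standing upright near the left back end of the board; origin at the centre of its underside; leave alone
- sugar_caddy: white square porcelain caddy with sugar sachets, 74x77x60 mm, standing near the left front end of the board; origin at the centre of its underside; leave alone
Things that resemble listed ones, but are neither listed nor needed, are in the scene too. Leave any black, blue or pink look-alike of the pot_3 alone.

How it is judged:
On the way, in this order (a step that is already met when the one before it is completed fails the run):
1. the cover is pushed fully open (at least 90 of 100 mm) (value of joint slide_cover above 0.09 m), for 0.1 s.
2. all three pots lie in the pan under the chute (x of pot_1 in the frame of chute_mouth between -0.088 and 0.088 m and y of pot_1 in the frame of chute_mouth between -0.054 and 0.054 m and z of each of pot_1, pot_2, pot_3 in the frame of chute_mouth below -0.035 m and x of pot_2 in the frame of chute_mouth between -0.088 and 0.088 m and y of pot_2 in the frame of chute_mouth between -0.054 and 0.054 m and x of pot_3 in the frame of chute_mouth between -0.088 and 0.088 m and y of pot_3 in the frame of chute_mouth between -0.054 and 0.054 m), for 0.2 s.
At the end, for the whole second after the job is handed in: all three pots lie at rest in the pan (their undersides' centres more than 35 mm below the board top, inside the pan), the cover is shut to within 6 mm, and the cup and the caddy stand within 15 mm of where they were (all of step 2 and value of joint slide_cover below 0.006 m and linear speed of each of pot_1, pot_2, pot_3 below 0.02 m/s and distance of each of espresso_cup, sugar_caddy from where it was at the start of the episode below 0.015 m); the robot touches nothing.
It fails at once if a pot is lifted: its underside rises more than 30 mm above the board top (z of any of pot_1, pot_2, pot_3 in the frame of chute_mouth above 0.03 m).
It fails at once if the espresso cup or the sugar caddy is moved by more than 15 mm (distance of any of espresso_cup, sugar_caddy from where it was at the start of the episode above 0.015 m).
It also fails if it takes over 64 s, if anything falls off the work surface, if the arm or the gripper's body presses on something with over 40 N, if the wrist force passes 120 N, or if a joint passes its speed limit or range.

## Working session

There is one attempt and no reset: what is moved stays moved. The work goes in short steps, Python scripts to look and compute and a tool call to move; the robot and the scene stay as the last step left them, time stands still between calls to the robot, and variables do not carry over. Pictures are saved under pics/ and viewed, about 8 in all and at most 12, crops included, and the job is handed in when it is done.

Besides the shell and the picture viewer there is one more tool, called after "Request:" by a JSON object that holds its "method" and its "body", one argument or row to a line. servo_tool: Moves the arm, as the interface text tells. Its arguments: {"type":"object","properties":{"motion":{"type":"array"}},"required":["motion"]}

```bash
mkdir -p pics
cat > h.py <<'E'
import numpy as np, cv2
from rig import robot, vision, order
from scipy.spatial.transform import Rotation as Ro
def grab(n,save=None):
    f=vision.grab_frame(n)
    if save: cv2.imwrite('pics/'+save,f["color"][:,:,::-1])
    return f
def ray(f,u,v):
    d=np.array([(u-f["cx"])/f["fx"],(v-f["cy"])/f["fy"]]); p=d.copy()
    for _ in range(20): p=d/(1+f["k1"]*(p@p))
    R=np.array(f["R"]);t=np.array(f["t"])
    return -R.T@t, R.T@np.array([p[0],p[1],1.])
def onz(f,u,v,z):
    o,d=ray(f,u,v); return o+d*(z-o[2])/d[2]
def proj(f,X):
    c=np.array(f["R"])@X+np.array(f["t"]); p=c[:2]/c[2]; p=p*(1+f["k1"]*(p@p))
    return p*[f["fx"],f["fy"]]+[f["cx"],f["cy"]]
E
python3 - <<'E'
from h import *
s=robot.sense(); print(s["time"],s["position"],s["tcp_rot"],s["grip_width"],s["contact_force"])
print(Ro.from_rotvec(s["tcp_rot"]).as_matrix().round(3))
for n in("scene","side"):
    f=grab(n,n+"1.png"); print(n,f["fx"],f["k1"],onz(f,320,200,.098),(-np.array(f["R"]).T@np.array(f["t"])))
E
```

```text
0.0 [0.22799818 0.58139113 0.23025418] [ 2.59455054e+00  1.76942540e+00 -2.57020796e-03] 0.08562701980051521 [-0.61503062 -0.08732809 -0.13652468]
[[ 0.365  0.931 -0.001]
 [ 0.931 -0.365 -0.002]
 [-0.002  0.    -1.   ]]
scene 509.114176601279 0.0220539185320565 [ 0.46958021 -0.07017296  0.098     ] [ 0.00195372 -0.67722109  0.94690911]
side 376.17137054233604 -0.022664111754710736 [ 0.44956471 -0.05733907  0.098     ] [0.3981834  0.62330819 0.62164108]
```

View pics/scene1.png

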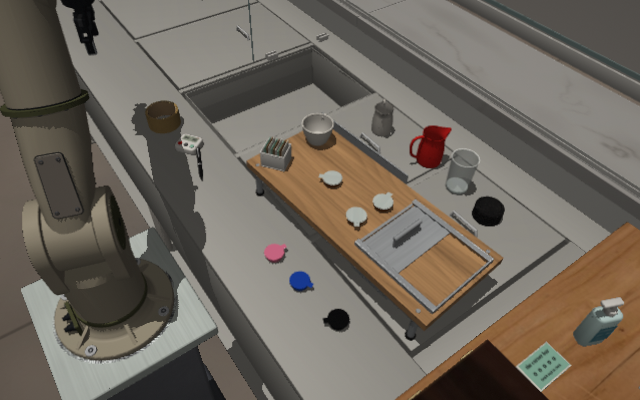

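View pics/side1.png

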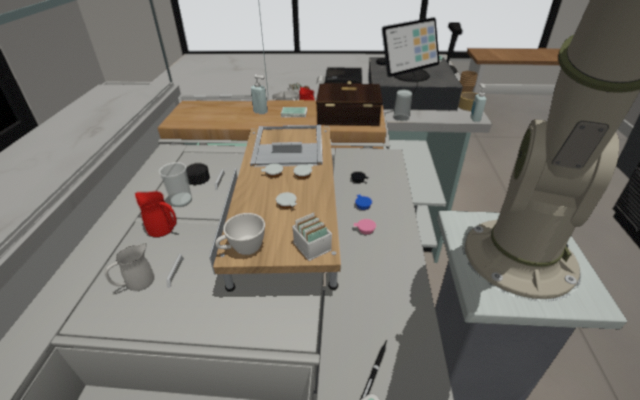

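The scene view shows the board running from (250,160) to (500,260). Three silvery-lidded pots stand on it at about (331,178), (383,202) and (356,216). The pink (275,253), blue (300,281) and black (338,319) look-alikes are off the board on the worktop. The cover is at (415,240), with its tab at (405,233). I'll confirm with a crop and measure the station frame.

Run:
```python
from h import *
f=grab("scene"); im=f["color"][:,:,::-1].copy()
hsv=cv2.cvtColor(im,cv2.COLOR_BGR2HSV)
m=cv2.inRange(hsv,(8,70,90),(22,200,255)); m[:,:235]=0; m[330:]=0;m[:,505:]=0
m=cv2.morphologyEx(m,cv2.MORPH_OPEN,np.ones((3,3)))
cs,_=cv2.findContours(m,cv2.RETR_EXTERNAL,cv2.CHAIN_APPROX_NONE)
cs=[c for c in cs if cv2.contourArea(c)>300]; print([cv2.boundingRect(c) for c in cs])
c=max(cs,key=cv2.contourArea); hull=cv2.convexHull(np.vstack(cs))
ap=cv2.approxPolyDP(hull,4,True)[:,0]
for p in ap: print(p,onz(f,*p,.098)[:2].round(4))
w=cv2.inRange(hsv,(0,0,150),(179,60,255))
n,l,st,ce=cv2.connectedComponentsWithStats(w)
for i in range(1,n):
    if 60<st[i,4]<3000 and 240<ce[i,0]<510 and 120<ce[i,1]<320: print("light",st[i],ce[i].round(1),onz(f,*ce[i],.115)[:2].round(4))
cr=cv2.resize(im[110:330,230:520],None,fx=2.7,fy=2.7,interpolation=cv2.INTER_CUBIC)
cv2.imwrite("pics/crop1.png",cr)
```

```text
[(247, 130, 255, 195)]
[247 160] [0.4005 0.1345]
[301 131] [0.5688 0.1501]
[334 130] [0.6412 0.1058]
[501 259] [ 0.6796 -0.4107]
[424 324] [ 0.4475 -0.4276]
light [307 124  26  10  90] [320.1 130. ] [0.5996 0.1099]
light [451 148  30  16  69] [468.3 152.4] [ 0.8476 -0.1596]
light [319 171  23  14 220] [331.1 176.9] [ 0.5233 -0.0388]
light [373 192  20  17 256] [383.  200.2] [ 0.5746 -0.1615]
light [346 207  21  19 274] [355.9 214.8] [ 0.4989 -0.1606]
```

View pics/crop1.png

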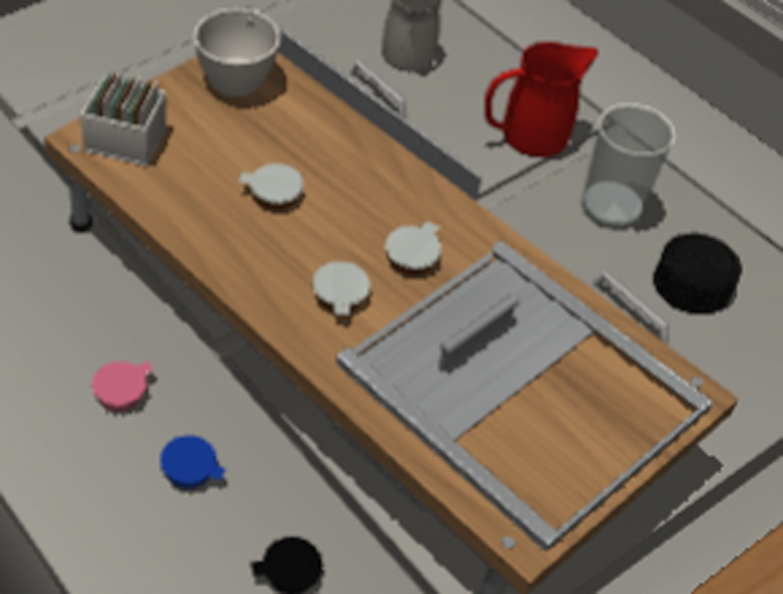

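The crop confirms the three pale-foil pots on the board. The pink, blue and black ones are off it. Next I'll refine the station frame from the rail corners.

```bash
cat >> h.py <<'E'
try:
    ST=np.load('st.npy')   # ox,oy,yaw
    c_,s_=np.cos(ST[2]),np.sin(ST[2]); RS=np.array([[c_,-s_],[s_,c_]])
    def toS(p): return RS.T@(np.array(p)[:2]-ST[:2])
    def toW(p): return RS@np.array(p)+ST[:2]
except Exception: pass
E
python3 - <<'E'
from h import *
from scipy.optimize import least_squares
f=grab("scene")
C=np.array([[345,355],[498,245],[548,542],[710,403]])/2.7+[230,110]
W=np.array([onz(f,*p,.109)[:2] for p in C]); print(W.round(4))
for a,b in((0,1),(2,3),(0,2),(1,3)): d=W[b]-W[a]; print(np.linalg.norm(d).round(4),np.degrees(np.arctan2(d[1],d[0])).round(2))
S=np.array([[-.1,-.05],[.1,-.05],[-.1,-.262],[.1,-.262]])
def res(x):
    c,s=np.cos(x[2]),np.sin(x[2]); return (S@np.array([[c,s],[-s,c]])+x[:2]-W).ravel()
r=least_squares(res,[.53,-.13,.08]); print(r.x,r.fun.reshape(-1,2).round(4))
B=np.array([onz(f,*p,.098)[:2] for p in [(247,160),(501,259)]])
np.save('st.npy',r.x)
import importlib,h; importlib.reload(h)
for b in B: print('board corner S',h.toS(b))
for p in [(.5233,-.0388),(.5746,-.1615),(.4989,-.1606)]: print('pot S',h.toS(p).round(4))
g=grab("side")
im=g["color"][:,:,::-1].copy(); hsv=cv2.cvtColor(im,cv2.COLOR_BGR2HSV)
w=cv2.inRange(hsv,(0,0,150),(179,60,255))
n,l,st,ce=cv2.connectedComponentsWithStats(w)
for i in range(1,n):
    if 60<st[i,4]<3000 and 220<ce[i,0]<340 and 155<ce[i,1]<265: print("side light",st[i],h.toS(onz(g,*ce[i],.115)[:2]).round(4))
# overlay check
for F,I,nm in((f,f["color"][:,:,::-1].copy(),'scene'),(g,im,'side')):
    I=cv2.resize(I,None,fx=2,fy=2)
    def ln(p,z,col):
        q=np.array([proj(F,np.r_[h.toW(a),z])*2 for a in p]).astype(int); cv2.polylines(I,[q],True,col,1)
    ln([(-.12,-.27),(.12,-.27),(.12,.3),(-.12,.3)],.098,(0,0,255))
    ln([(-.103,-.05),(.103,-.05),(.103,-.262),(-.103,-.262)],.109,(0,255,0))
    ln([(-.04,-.1),(.04,-.1),(.04,-.1),(-.04,-.1)],.134,(255,0,255))
    cv2.imwrite('pics/ov_%s.png'%nm,I)
a=cv2.imread('pics/ov_scene.png')[200:680,460:1040]; b=cv2.imread('pics/ov_side.png')[230:560,400:720]
o=np.zeros((480,900,3),np.uint8); o[:480,:580]=a; o[:330,580:900]=b
cv2.imwrite('pics/ov.png',cv2.resize(o,(800,427)))
E
```

```text
[[ 0.4603 -0.2157]
 [ 0.6355 -0.1986]
 [ 0.4744 -0.4206]
 [ 0.6569 -0.4054]]
0.176 5.58
0.1831 4.76
0.2054 -86.07
0.2079 -84.09
[ 0.54310828 -0.15468734  0.08785388] [[-0.0124  0.0025]
 [ 0.0116  0.0029]
 [-0.0079 -0.0038]
 [ 0.0088 -0.0015]]
board corner S [-0.11671967  0.30055354]
board corner S [ 0.11350896 -0.26703577]
pot S [-0.0096  0.1172]
pot S [ 0.0308 -0.0095]
pot S [-0.0446 -0.002 ]
side light [292 164  25  11 176] [-0.0444 -0.0012]
side light [276 192  21  14 227] [-0.0094  0.1188]
side light [216 213  49  30 651] [0.0758 0.2178]
side light [292 213  22  18  72] [-0.0456  0.192 ]
side light [307 228  25  17  72] [-0.0834  0.247 ]
```

View pics/ov.png

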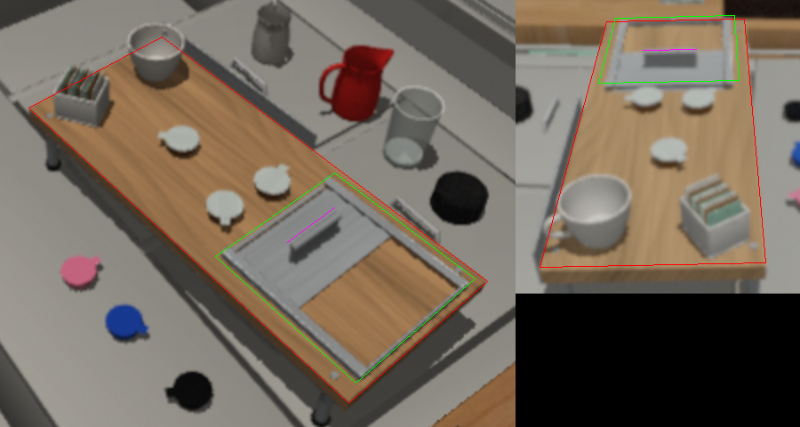

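Both cameras agree with this frame: origin (0.543, -0.155), yaw 5.0°. In station coordinates the pots are at A(-10,118), B(31,-9) and C(-45,-2) mm. First move: close the fingers and turn the tool x onto the station x.

Request:
{"method": "servo_tool", "body": {
  "motion": [
    [[0,0,0,0,0,0,0.1386],[0,0,0,0,0,0,0.1386],[0,0,0,0,0,0,0.1386],[0,0,0,0,0,0,0.1386],[0,0,0,0,0,0,0.1386],[0,0,0,0,0,0,0.1386],[0,0,0,0,0,0,0.1386],[0,0,0,0,0,0,0.1386]]
  ]
}}

```text
time: 1.05
position: [0.2281, 0.5818, 0.2311]
tcp_rot: [3.139, 0.13, -0.0]
contact_force: [-0.5, -0.3, -0.1]
grip_width: 0.0001
```

Request:
{"method": "servo_tool", "body": {
  "motion": [
    [[0,0.025,0.03,0,0,0,0],[0,0.025,0.03,0,0,0,0],[0,0.025,0.03,0,0,0,0],[0,0.025,0.03,0,0,0,0],[0,0.025,0.03,0,0,0,0],[0,0.025,0.03,0,0,0,0],[0,0.025,0.03,0,0,0,0],[0,0.025,0.03,0,0,0,0]]
  ]
}}

```text
time: 1.85
position: [0.4494, 0.3591, 0.2313]
tcp_rot: [-3.138, -0.139, 0.0]
contact_force: [-1.3, 0.6, -0.0]
grip_width: -0.0005
```

Request:
{"method": "servo_tool", "body": {
  "motion": [
    [[0,0.003,0.036,0,0,0,0],[0,0.003,0.036,0,0,0,0],[0,0.003,0.036,0,0,0,0],[0,0.003,0.036,0,0,0,0],[0,0.003,0.036,0,0,0,0],[0,0.003,0.036,0,0,0,0],[0,0.003,0.036,0,0,0,0],[0,0.003,0.036,0,0,0,0]]
  ]
}}

```text
time: 2.65
position: [0.4978, 0.0742, 0.2314]
tcp_rot: [-3.138, -0.139, -0.0]
contact_force: [0.2, 0.1, 0.2]
grip_width: -0.0001
```

```bash
cat >> h.py <<'E'
def where():
    s=robot.sense(); p=s["position"]; R=Ro.from_rotvec(s["tcp_rot"]).as_matrix()
    print('t',round(s["time"],2),'S',toS(p).round(4),'z-board',round(p[2]-.098,4),'yaw err',round(np.arctan2(R[1,0],R[0,0])-ST[2],4),'tilt',R[:,2].round(3),'F',np.round(s["contact_force"],1),'w',round(s["grip_width"],4))
E
python3 -c "
from h import *
where()"
```

```text
t 2.65 S [-0.0251  0.232 ] z-board 0.1334 yaw err 0.0005 tilt [ 0.  0. -1.] F [0.2 0.1 0.2] w -0.0001
```

Request:
{"method": "servo_tool", "body": {
  "motion": [
    [[0,0.003,0.0378,0,0,0,0],[0,0.003,0.0378,0,0,0,0],[0,0.003,0.0378,0,0,0,0],[0,0.003,0.0378,0,0,0,0],[0,0.003,0.0378,0,0,0,0],[0,0.003,0.0378,0,0,0,0],[0,0.003,0.0378,0,0,0,0],[0,0.003,0.0378,0,0,0,0]]
  ]
}}

```text
time: 3.45
position: [0.5485, -0.2247, 0.2313]
tcp_rot: [-3.138, -0.14, -0.0]
contact_force: [0.5, 0.2, 0.8]
grip_width: -0.0001
```

Request:
{"method": "servo_tool", "body": {
  "motion": [
    [[0,0,0,0.015,0,0,0],[0,0,0,0.015,0,0,0],[0,0,0,0.015,0,0,0],[0,0,0,0.015,0,0,0],[0,0,0,0.015,0,0,0],[0,0,0,0.015,0,0,0],[0,0,0,0.014,0,0,0],[0,0,0,0.013,0,0,0]]
  ]
}}

```text
time: 4.25
position: [0.5483, -0.2232, 0.113]
tcp_rot: [-3.138, -0.139, 0.001]
contact_force: [0.3, 0.5, 0.1]
grip_width: -0.0002
```

Request:
{"method": "servo_tool", "body": {
  "motion": [
    [[0,0,0.01,0,0,0,0],[0,0,0.01,0,0,0,0],[0,0,0.012,0,0,0,0],[0,0,0.012,0,0,0,0],[0,0,0.012,0,0,0,0],[0,0,0.012,0,0,0,0],[0,0,0.012,0,0,0,0],[0,0,0.012,0,0,0,0]]
  ]
}}

```text
time: 5.05
position: [0.5567, -0.3164, 0.1146]
tcp_rot: [3.138, 0.138, 0.001]
contact_force: [0.6, 1.8, 1.8]
grip_width: 0.0001
```

```bash
python3 -c "
from h import *
where()"
```

```text
t 5.05 S [-0.0006 -0.1623] z-board 0.0166 yaw err 0.0003 tilt [ 0.001 -0.    -1.   ] F [0.6 1.8 1.8] w 0.0001
```

Request:
{"method": "servo_tool", "body": {
  "motion": [
    [[0,0,0.004,0,0,0,0],[0,0,0.004,0,0,0,0],[0,0,0.004,0,0,0,0],[0,0,0.003,0,0,0,0],[0,0,0.003,0,0,0,0],[0,0,0.002,0,0,0,0],[0,0,0.001,0,0,0,0],[0,0,0,0,0,0,0]]
  ]
}}

```text
time: 5.85
position: [0.5581, -0.3346, 0.1141]
tcp_rot: [-3.136, -0.14, 0.002]
contact_force: [-3.5, 5.7, 2.2]
grip_width: 0.0001
```

```bash
python3 -c "
from h import *
where()
f=grab('scene','o1.png')
im=cv2.resize(f['color'][180:330,330:520,::-1],None,fx=4,fy=4,interpolation=cv2.INTER_CUBIC)
cv2.imwrite('pics/o1c.png',im)"
```

```text
t 5.85 S [-0.0008 -0.1805] z-board 0.0161 yaw err 0.0013 tilt [-0.001  0.002 -1.   ] F [-3.5  5.7  2.2] w 0.0001
```

View pics/o1c.png

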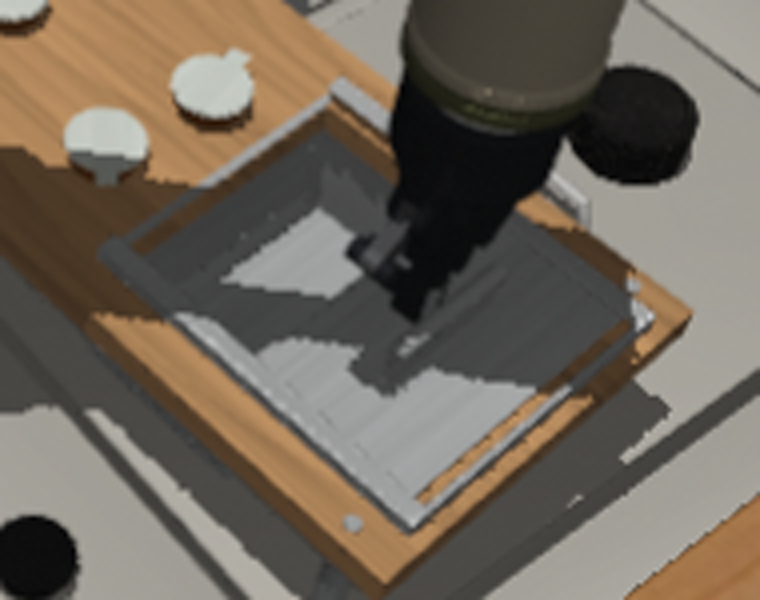

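The chute is open and the cover is near its stop. I'll push a little more to check the stop.

Request:
{"method": "servo_tool", "body": {
  "motion": [
    [[0,0,0.003,0,0,0,0],[0,0,0.003,0,0,0,0],[0,0,0.002,0,0,0,0],[0,0,0.002,0,0,0,0],[0,0,0,0,0,0,0],[0,0,0,0,0,0,0],[0,0,0,0,0,0,0],[0,0,0,0,0,0,0]]
  ]
}}

```text
time: 6.7
position: [0.5583, -0.3351, 0.1138]
tcp_rot: [-3.12, -0.148, 0.009]
contact_force: [-20.0, 36.7, 24.2]
grip_width: 0.0002
```

```bash
python3 -c "
from h import *
where()"
```

```text
t 6.7 S [-0.0007 -0.181 ] z-board 0.0158 yaw err 0.0072 tilt [-0.007  0.018 -1.   ] F [-20.   36.7  24.2] w 0.0002
```

The force rose from 6 to 37 N with no travel, so the cover is at its open stop. Backing off, lifting, and going behind pot B.

Request:
{"method": "servo_tool", "body": {
  "motion": [
    [[0,0,-0.015,0,0,0,0],[0,0,-0.015,0,0,0,0],[0,0,0,-0.02,0,0,0],[0,0,0,-0.02,0,0,0],[0,0,0,-0.02,0,0,0],[0,0,0,-0.02,0,0,0],[0,0,0,-0.02,0,0,0],[0,0,0,0,0,0,0]]
  ]
}}

```text
time: 7.5
position: [0.5578, -0.3174, 0.2176]
tcp_rot: [3.135, 0.138, 0.008]
contact_force: [0.2, 0.5, -0.0]
grip_width: 0.0002
```

Request:
{"method": "servo_tool", "body": {
  "motion": [
    [[35,0.004,-0.026,0,0,0,0],[35,0.004,-0.026,0,0,0,0],[35,0.004,-0.026,0,0,0,0],[35,0.004,-0.026,0,0,0,0],[35,0.004,-0.026,0,0,0,0],[35,0.004,-0.026,0,0,0,0],[35,0.004,-0.026,0,0,0,0],[35,0.004,-0.026,0,0,0,0]]
  ]
}}

```text
time: 8.3
position: [0.57, -0.105, 0.2134]
tcp_rot: [3.138, 0.138, -0.0]
contact_force: [0.6, -0.4, 0.0]
grip_width: 0.0302
```

```bash
python3 -c "
from h import *
where()"
```

```text
t 8.3 S [0.0311 0.0472] z-board 0.1154 yaw err 0.0003 tilt [-0. -0. -1.] F [ 0.6 -0.4  0. ] w 0.0302
```

Descend to about 5 mm above the board.

Request:
{"method": "servo_tool", "body": {
  "motion": [
    [[35,0,0,0.018,0,0,0],[35,0,0,0.018,0,0,0],[35,0,0,0.018,0,0,0],[35,0,0,0.018,0,0,0],[35,0,0,0.018,0,0,0],[35,0,0,0.012,0,0,0],[35,0,0,0.008,0,0,0],[35,0,0,0,0,0,0]]
  ]
}}

```text
time: 9.1
position: [0.5695, -0.106, 0.1031]
tcp_rot: [3.138, 0.139, -0.003]
contact_force: [0.2, -0.2, -0.0]
grip_width: 0.0299
```

```bash
python3 -c "
from h import *
where()
g=grab('side'); f=grab('scene')
a=cv2.resize(g['color'][130:260,230:360,::-1],(400,400),interpolation=cv2.INTER_CUBIC)
b=cv2.resize(f['color'][120:250,300:430,::-1],(400,400),interpolation=cv2.INTER_CUBIC)
cv2.imwrite('pics/d1.png',np.hstack([a,b]))"
```

```text
t 9.1 S [0.0306 0.0462] z-board 0.0051 yaw err 0.0004 tilt [-0.002 -0.    -1.   ] F [ 0.2 -0.2 -0. ] w 0.0299
```

View pics/d1.png

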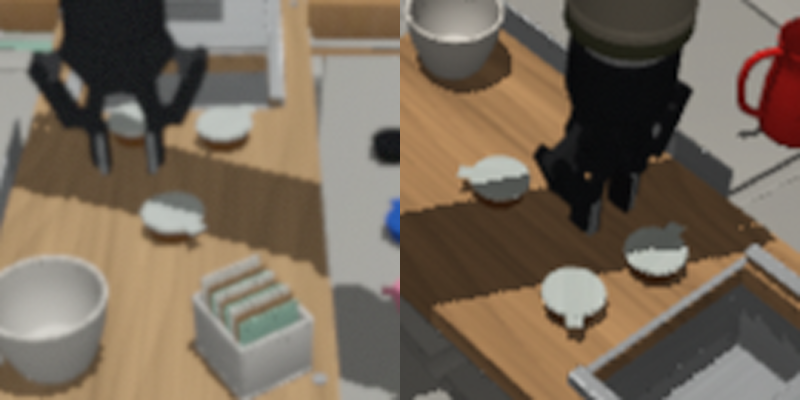

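The picture shows the fingers straddling pot B with the tips just above the board. The pot sits between them and the chute. Sweep it.

Request:
{"method": "servo_tool", "body": {
  "motion": [
    [[35,0,0.013,0,0,0,0],[35,0,0.013,0,0,0,0],[35,0,0.014,0,0,0,0],[35,0,0.014,0,0,0,0],[35,0,0.014,0,0,0,0],[35,0,0.014,0,0,0,0],[35,0,0.014,0,0,0,0],[35,0,0.012,0,0,0,0]]
  ]
}}

```text
time: 10.0
position: [0.5796, -0.2153, 0.1042]
tcp_rot: [3.138, 0.137, -0.0]
contact_force: [0.2, -0.6, 0.2]
grip_width: 0.03
```

```bash
python3 -c "
from h import *
where()
g=grab('side'); f=grab('scene')
a=cv2.resize(g['color'][100:230,230:360,::-1],(400,400),interpolation=cv2.INTER_CUBIC)
b=cv2.resize(f['color'][150:280,330:460,::-1],(400,400),interpolation=cv2.INTER_CUBIC)
cv2.imwrite('pics/d2.png',np.hstack([a,b]))"
```

```text
t 10.0 S [ 0.031  -0.0636] z-board 0.0062 yaw err -0.0003 tilt [-0. -0. -1.] F [ 0.2 -0.6  0.2] w 0.03
```

View pics/d2.png

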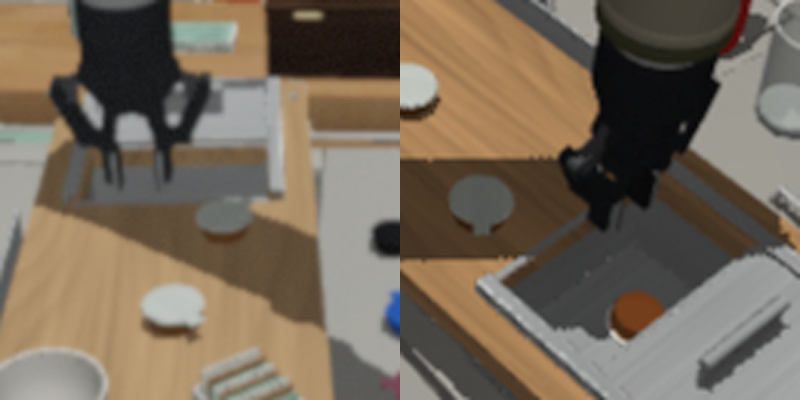

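Pot B has dropped into the pan and lies upside down. Pot C is untouched. Now C.

Request:
{"method": "servo_tool", "body": {
  "motion": [
    [[35,0,0,-0.027,0,0,0],[35,0,0,-0.027,0,0,0],[35,0,0,-0.027,0,0,0],[35,-0.0146,-0.0217,0,0,0,0],[35,-0.0146,-0.0217,0,0,0,0],[35,-0.0146,-0.0217,0,0,0,0],[35,-0.0146,-0.0217,0,0,0,0],[35,-0.0146,-0.0217,0,0,0,0]]
  ]
}}

```text
time: 10.9
position: [0.4967, -0.1106, 0.1852]
tcp_rot: [-3.138, -0.14, 0.0]
contact_force: [-0.2, 0.5, 0.3]
grip_width: 0.0298
```

Request:
{"method": "servo_tool", "body": {
  "motion": [
    [[35,0,0,0,0,0,0],[35,0,0,0.016,0,0,0],[35,0,0,0.016,0,0,0],[35,0,0,0.016,0,0,0],[35,0,0,0.016,0,0,0],[35,0,0,0.01,0,0,0],[35,0,0,0.007,0,0,0],[35,0,0,0,0,0,0]]
  ]
}}

```text
time: 11.7
position: [0.497, -0.112, 0.1036]
tcp_rot: [3.138, 0.139, -0.002]
contact_force: [-0.3, 0.3, -0.4]
grip_width: 0.0296
```

```bash
python3 -c "
from h import *
where()"
```

```text
t 11.7 S [-0.0422  0.0465] z-board 0.0056 yaw err 0.0004 tilt [-0.001 -0.    -1.   ] F [-0.3  0.3 -0.4] w 0.0296
```

Request:
{"method": "servo_tool", "body": {
  "motion": [
    [[35,0,0.013,0,0,0,0],[35,0.001,0.013,0,0,0,0],[35,0.001,0.014,0,0,0,0],[35,0.001,0.014,0,0,0,0],[35,0.001,0.014,0,0,0,0],[35,0.001,0.014,0,0,0,0],[35,0.001,0.014,0,0,0,0],[35,0,0.012,0,0,0,0]]
  ]
}}

```text
time: 12.5
position: [0.5134, -0.2201, 0.1048]
tcp_rot: [3.138, 0.139, 0.001]
contact_force: [-0.6, -0.9, -0.3]
grip_width: 0.0296
```

Request:
{"method": "servo_tool", "body": {
  "motion": [
    [[35,0,0,-0.027,0,0,0],[35,0,0,-0.027,0,0,0],[35,0,0,-0.027,0,0,0],[35,0.005,-0.04,0,0,0,0],[35,0.005,-0.04,0,0,0,0],[35,0.005,-0.04,0,0,0,0],[35,0.005,-0.04,0,0,0,0],[35,0.005,-0.04,0,0,0,0]]
  ]
}}

```text
time: 13.3
position: [0.5202, -0.0163, 0.1858]
tcp_rot: [-3.138, -0.138, -0.001]
contact_force: [1.7, -0.5, 0.0]
grip_width: 0.0296
```

```bash
python3 -c "
from h import *
where()
f=grab('scene')
cv2.imwrite('pics/d3.png',cv2.resize(f['color'][110:290,240:480,::-1],(800,600),interpolation=cv2.INTER_CUBIC))"
```

```text
t 13.3 S [-0.0107  0.1399] z-board 0.0878 yaw err 0.0002 tilt [ 0.001  0.    -1.   ] F [ 1.7 -0.5  0. ] w 0.0296
```

View pics/d3.png

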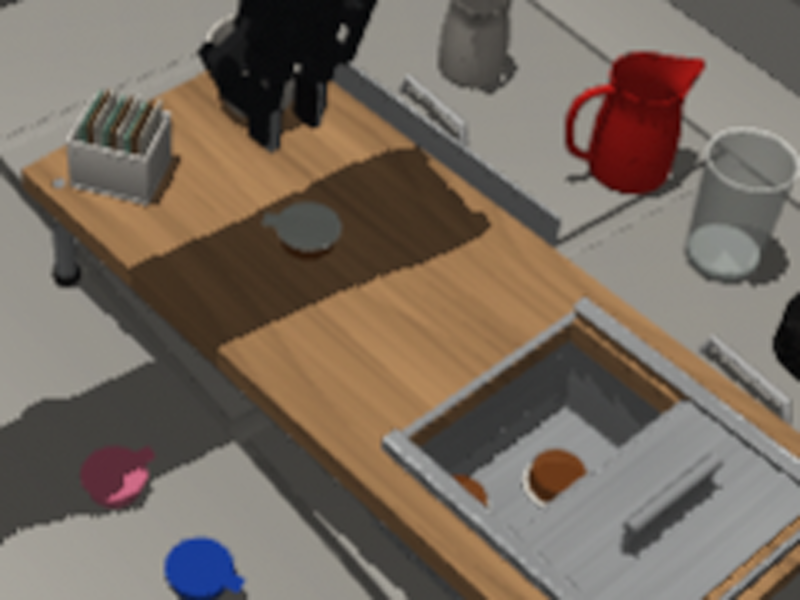

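Two pots are now in the pan. Before lowering beside the cup and caddy, I'll check their extents.

```bash
python3 -c "
from h import *
g=grab('side')
for n,u,v,z in [('cup rim near-chute edge',245,217,.153),('cup rim left',224,232,.153),('cup rim right',266,228,.153),('caddy top corner',326,236,.15),('caddy back corner',294,233,.15),('caddy foot R',331,248,.098)]: print(n,toS(onz(g,u,v,z)).round(3))
f=grab('scene')
for n,u,v,z in [('cup rim bottom px',318,146,.153),('cup c',318,122,.153),('caddy foot near',285,169,.098),('caddy foot left',264,161,.098)]: print(n,toS(onz(f,u,v,z)).round(3))
"
```

```text
cup rim near-chute edge [0.063 0.226]
cup rim left [0.097 0.268]
cup rim right [0.019 0.26 ]
caddy top corner [-0.093  0.282]
caddy back corner [-0.034  0.272]
caddy foot R [-0.103  0.26 ]
cup rim bottom px [0.008 0.185]
cup c [0.065 0.251]
caddy foot near [-0.065  0.218]
caddy foot left [-0.087  0.272]
```

Cup and caddy both start at y ≥ 0.21, so a descent at y = 0.168 is clear.

Request:
{"method": "servo_tool", "body": {
  "motion": [
    [[35,0,-0.015,0,0,0,0],[35,0,-0.015,0,0,0,0],[35,0,0,0.018,0,0,0],[35,0,0,0.018,0,0,0],[35,0,0,0.018,0,0,0],[35,0,0,0.018,0,0,0],[35,0,0,0.009,0,0,0],[35,0,0,0,0,0,0]]
  ]
}}

```text
time: 14.25
position: [0.5168, 0.0111, 0.1034]
tcp_rot: [3.138, 0.136, -0.003]
contact_force: [-0.2, 0.3, -0.0]
grip_width: 0.0302
```

```bash
python3 -c "
from h import *
where()"
```

```text
t 14.25 S [-0.0117  0.1674] z-board 0.0054 yaw err -0.001 tilt [-0.002 -0.001 -1.   ] F [-0.2  0.3 -0. ] w 0.0302
```

Request:
{"method": "servo_tool", "body": {
  "motion": [
    [[35,0.001,0.013,0,0,0,0],[35,0.001,0.014,0,0,0,0],[35,0.001,0.014,0,0,0,0],[35,0.001,0.014,0,0,0,0],[35,0.001,0.014,0,0,0,0],[35,0.001,0.014,0,0,0,0],[35,0.001,0.014,0,0,0,0],[35,0.001,0.014,0,0,0,0]]
  ]
}}

```text
time: 15.05
position: [0.536, -0.0997, 0.1057]
tcp_rot: [3.138, 0.137, 0.003]
contact_force: [-0.2, 1.4, 0.2]
grip_width: 0.0296
```

Request:
{"method": "servo_tool", "body": {
  "motion": [
    [[35,0.001,0.014,0,0,0,0],[35,0.001,0.015,0,0,0,0],[35,0.001,0.015,0,0,0,0],[35,0.001,0.015,0,0,0,0],[35,0,0.015,0,0,0,0],[35,0,0.015,0,0,0,0],[35,0,0.015,0,0,0,0],[35,0,0.015,0,0,0,0]]
  ]
}}

```text
time: 15.85
position: [0.5497, -0.2172, 0.1044]
tcp_rot: [3.138, 0.138, 0.0]
contact_force: [0.3, 0.6, -0.2]
grip_width: 0.0298
```

Request:
{"method": "servo_tool", "body": {
  "motion": [
    [[35,0,-0.01,0,0,0,0],[35,0,0,-0.025,0,0,0],[0,0,0,-0.025,0,0,0],[0,0,0,-0.025,0,0,0],[0,0,-0.04,0,0,0,0],[0,0,-0.04,0,0,0,0],[0,0,-0.04,0,0,0,0],[0,0,-0.04,0,0,0,0]]
  ]
}}

```text
time: 16.65
position: [0.5344, -0.0446, 0.1794]
tcp_rot: [-3.138, -0.139, -0.0]
contact_force: [-0.1, -0.3, 0.6]
grip_width: 0.0003
```

```bash
python3 -c "
from h import *
where()
f=grab('scene')
cv2.imwrite('pics/d4.png',cv2.resize(f['color'][110:330,240:520,::-1],(763,600),interpolation=cv2.INTER_CUBIC))"
```

```text
t 16.65 S [0.001  0.1104] z-board 0.0814 yaw err 0.0009 tilt [ 0.  0. -1.] F [-0.1 -0.3  0.6] w 0.0003
```

View pics/d4.png

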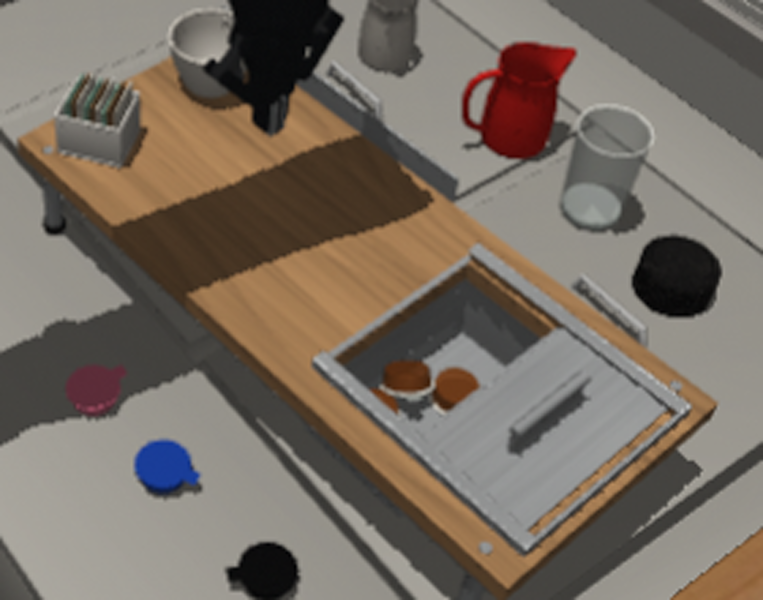

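All three pots lie in the pan at about (385,402), (405,377) and (455,388), and the board is clear. The cup and caddy look unmoved. Next: to the right side of the tab.

Request:
{"method": "servo_tool", "body": {
  "motion": [
    [[0,0,0.043,0,0,0,0],[0,0,0.043,0,0,0,0],[0,0,0.043,0,0,0,0],[0,0,0.043,0,0,0,0],[0,0,0.043,0,0,0,0],[0,0,0.043,0,0,0,0],[0,0,0.043,0,0,0,0],[0,0,0.043,0,0,0,0]]
  ]
}}

```text
time: 17.5
position: [0.5653, -0.3905, 0.179]
tcp_rot: [-3.138, -0.141, -0.0]
contact_force: [1.3, 0.4, 0.5]
grip_width: -0.0002
```

```bash
python3 -c "
from h import *
where()"
```

```text
t 17.5 S [ 0.0014 -0.2369] z-board 0.081 yaw err 0.0018 tilt [-0.     0.001 -1.   ] F [1.3 0.4 0.5] w -0.0002
```

Request:
{"method": "servo_tool", "body": {
  "motion": [
    [[0,0,0,0,0,0,0],[0,0,0,0.014,0,0,0],[0,0,0,0.014,0,0,0],[0,0,0,0.014,0,0,0],[0,0,0,0.014,0,0,0],[0,0,0,0.009,0,0,0],[0,0,0,0,0,0,0],[0,0,-0.01,0,0,0,0]]
  ]
}}

```text
time: 18.3
position: [0.5636, -0.3803, 0.1145]
tcp_rot: [3.137, 0.136, -0.001]
contact_force: [-0.6, -1.2, 0.6]
grip_width: 0.0001
```

Request:
{"method": "servo_tool", "body": {
  "motion": [
    [[0,0,-0.012,0,0,0,0],[0,0,-0.012,0,0,0,0],[0,0,-0.012,0,0,0,0],[0,0,-0.012,0,0,0,0],[0,0,-0.012,0,0,0,0],[0,0,-0.012,0,0,0,0],[0,0,-0.012,0,0,0,0],[0,0,-0.012,0,0,0,0]]
  ]
}}

```text
time: 19.1
position: [0.5558, -0.2825, 0.1144]
tcp_rot: [3.138, 0.139, 0.001]
contact_force: [0.1, -2.4, 1.4]
grip_width: 0.0002
```

```bash
python3 -c "
from h import *
where()"
```

```text
t 19.1 S [ 0.0015 -0.1284] z-board 0.0164 yaw err 0.0006 tilt [ 0. -0. -1.] F [ 0.1 -2.4  1.4] w 0.0002
```

Request:
{"method": "servo_tool", "body": {
  "motion": [
    [[0,0,-0.004,0,0,0,0],[0,0,-0.003,0,0,0,0],[0,0,-0.003,0,0,0,0],[0,0,-0.002,0,0,0,0],[0,0,-0.002,0,0,0,0],[0,0,-0.001,0,0,0,0],[0,0,0,0,0,0,0],[0,0,0,0,0,0,0]]
  ]
}}

```text
time: 19.9
position: [0.5542, -0.2686, 0.1142]
tcp_rot: [-3.138, -0.138, 0.001]
contact_force: [0.3, -1.1, 0.5]
grip_width: -0.0002
```

```bash
python3 -c "
from h import *
where()"
```

```text
t 19.9 S [ 0.0011 -0.1144] z-board 0.0162 yaw err 0.0003 tilt [-0.  0. -1.] F [ 0.3 -1.1  0.5] w -0.0002
```

Not at the stop yet; keep creeping.

Request:
{"method": "servo_tool", "body": {
  "motion": [
    [[0,0,-0.002,0,0,0,0],[0,0,-0.002,0,0,0,0],[0,0,-0.002,0,0,0,0],[0,0,-0.001,0,0,0,0],[0,0,0,0,0,0,0],[0,0,0,0,0,0,0],[0,0,0,0,0,0,0],[0,0,0,0,0,0,0]]
  ]
}}

```text
time: 20.7
position: [0.5538, -0.2661, 0.1145]
tcp_rot: [3.132, 0.133, 0.003]
contact_force: [6.6, -14.6, -8.3]
grip_width: 0.0006
```

```bash
python3 -c "
from h import *
where()"
```

```text
t 20.7 S [ 0.0009 -0.112 ] z-board 0.0165 yaw err -0.0032 tilt [ 0.002 -0.007 -1.   ] F [  6.6 -14.6  -8.3] w 0.0006
```

At the shut stop (14.6 N, travel halted). Back off, lift clear and check.

Request:
{"method": "servo_tool", "body": {
  "motion": [
    [[0,0,0.01,0,0,0,0],[0,0,0.012,0,0,0,0],[0,0,0,-0.02,0,0,0],[0,0,0,-0.025,0,0,0],[0,0,0,-0.025,0,0,0],[0,0,0,-0.03,0,0,0],[0,0,0,-0.03,0,0,0],[0,0,0,0,0,0,0]]
  ]
}}

```text
time: 21.5
position: [0.557, -0.2851, 0.249]
tcp_rot: [3.136, 0.138, 0.009]
contact_force: [0.8, 0.2, 0.7]
grip_width: 0.0004
```

Request:
{"method": "servo_tool", "body": {
  "motion": [
    [[0,0,0,-0.02,0,0,0],[0,-0.01,-0.04,0,0,0,0],[0,-0.01,-0.04,0,0,0,0],[0,-0.01,-0.04,0,0,0,0],[0,-0.01,-0.04,0,0,0,0],[0,-0.01,-0.04,0,0,0,0],[0,-0.01,-0.04,0,0,0,0],[0,0,0,0,0,0,0]]
  ]
}}

```text
time: 22.3
position: [0.4734, -0.0437, 0.2637]
tcp_rot: [-3.135, -0.152, 0.003]
contact_force: [0.5, 0.1, -0.5]
grip_width: 0.0001
```

```bash
python3 -c "
from h import *
where()
f=grab('scene')
I=cv2.resize(f['color'][:,:,::-1],None,fx=3,fy=3,interpolation=cv2.INTER_CUBIC)
for y in (-.05,-.15):
    q=np.array([proj(f,np.r_[toW((a,y)),.103])*3 for a in (-.08,.08)]).astype(int); cv2.line(I,q[0],q[1],(0,0,255),1)
cv2.imwrite('pics/d5.png',cv2.resize(I[330:990,720:1560],(763,600)))"
```

```text
t 22.3 S [-0.0597  0.1167] z-board 0.1657 yaw err 0.0093 tilt [-0.002  0.003 -1.   ] F [ 0.5  0.1 -0.5] w 0.0001
```

View pics/d5.png

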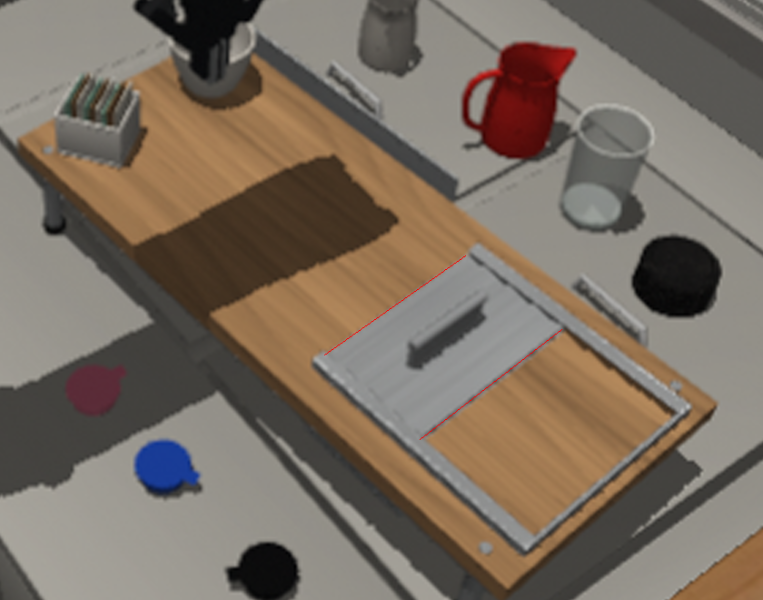

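The cover is shut, with its right edge on the drawn y = -150 mm line at about (490,383). The board is clear and the tool is free.

```bash
python3 -c "
from h import *
print(order.sign_off())"
```

```text
the job is handed in; nothing more can be done
None
```

The job is done and handed in at about 22 s of the 64 s allowed; sign-off gave no verdict. I pushed the cover to its open stop, swept the three silver-lidded pots one at a time into the chute, then pushed the cover back to its shut stop. Nothing was picked up.

**Last checks:**
- **Cover:** At each end the push force rose and travel stopped (37 N open, 15 N shut). In the final picture its right edge sits on the line expected when shut.
- **Pots:** All three were seen in the pan before the cover closed. One was partly hidden behind the rail, and one may be resting on another. I judged them deep enough by eye and did not measure their depth.
- **Cup and caddy:** They look unmoved in the pictures, and there was no unexpected contact force. I did not re-measure their positions.
- **Robot:** The tool was clear of everything when I handed in.

No check failed.

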